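# Change over the probes of a bench reactor

## Robot

A 6-joint arm with a two-finger parallel gripper is mounted at the origin on the work surface. World frame = base frame: x ahead of the robot, y to its left, z up, the work surface at z = 0. Lengths are in m, angles in rad, forces in N, time in s.
With the tool pointing down it reaches from about 0.4 to 0.825 m from the base axis. Payload 7 kg.
Tool frame: the origin (TCP) lies midway between the tips of the shut fingers; the grasp point (between the pads) lies 19 mm behind it; z points along the fingers, x is the direction in which the jaws open and shut, and the axes are right-handed (so a half turn about z gives the same grasp; the last joint's range is limited). The gripper opens to 88 mm and grips with 3 to 60 N. Pads are 19 mm wide; open, the fingers measure 130 mm over their backs; the gripper's body (78 mm by 193 mm) begins 47 mm behind the grasp point.
Start: joints at [-0.819, 0.359, 0.012, 0, -1.224, -0.288], TCP at [0.302, -0.604, 0.227] pointing down, gripper open.
Joint ranges: [-3.07, 3.07], [-1.43, 2.12], [-1.02, 1.25], [-3.03, 1.67], [-3.05, -0], [-3.03, 3.03]. Speed limits (rad/s): [2.39, 2.39, 3.01, 3.14, 3.14, 3.14].

## Interface

Orientations are given as [roll, pitch, yaw] about the fixed x, y, z axes, in that order (R = Rz(yaw) Ry(pitch) Rx(roll)).
In Python, from station import status, eyes, workorder gives the robot as it stands.
- The arm moves only by the shell command python3 -m jog 'ROWS' [OPENING] [FORCE]. ROWS is JSON, a list of rows, each a list of 6 numbers: the shift along the world's x, y, z in mm, then the turn, a rotation vector about the world's x, y, z in rad. A call has 1 to 12 rows; each row shifts and turns the pose as measured when the row begins; what a row does not reach is not made up. A row lasts 1/10 s, in which the tool goes at most 50 mm and 8.59 degrees, less where a joint would pass 70% of its speed; a pose out of reach is approached as far as the arm can. A call with a gripper value outside its range is refused whole. OPENING is the opening, from 0 (shut) to 1 (fully open), set as the call begins (- or left out, the last holds). The fingers move at their own pace and stop on an object; FORCE is the grip in N (left out, the last holds). Time passes only in rows, so rows that do not move let the fingers close. It gives the time, the measured TCP pose, the force and the opening at its end, in the units of the state.
- status.get_state(): the state, without advancing time (a new reading comes with each control period).
- eyes.grab_frame(name): name is "scene" or "top" or "wrist"; returns the picture (384x512x3 uint8, blue, green, red); there is no depth.
- eyes.calibration(name): a dict with "camera_matrix" (3x3 intrinsics, pixels), "cam_to_world" (4x4, takes a point from camera to world coordinates); the wrist camera has in their place "hand_eye" (4x4, takes a point from camera to tool coordinates, whose origin is the TCP and whose axes are the tool frame's). Camera axes: x right, y up, looking along -z (the intrinsics and any distortion apply to the point x, -y, -z); pixel columns grow to the right and rows downward; lengths in m; the calibration is good to about 2 mm. The wrist camera is an equidistant fisheye: a pixel r from the principal point sees the ray r / f radians off the axis. A picture is of the moment at which its call begins: read the wrist's pose just before it. calibration takes no time and is no camera call.
- workorder.job_done(): hands the job in, once; it reports no verdict.
The state is a dict: "t": time; "q": joint angles; "qd": joint speeds; "joint_efforts": joint torques, N m; "eef_pos": TCP position; "ee_rot": TCP orientation; "force": force on the tool from outside, world axes, zero at the start; "moment": the same for the moment, N m; "width": finger opening in m.
Only numpy, scipy, OpenCV 4.12 (cv2) and the standard library are available. Lean on these libraries where they do the work, as an engineer would, in place of code of your own. Each camera call takes 0.05 s, during which the arm holds its last target. There are 200 camera calls.

## Task

Change over the two retractable probes of the steel reactor. First push the one that is standing out down into its measuring position, so that it stays locked in its notch by itself; then unlock the other one and ease it out on its spring, without letting it fly back, until it is all the way out. The reactor must never be without a probe in measuring position, and the glassware round it stays standing where it is.

Things in the scene. Friction and masses are not known exactly. Their poses are not given: they have to be found in the camera images.
- reactor: Fixed steel reactor, 172 mm across, lid 174 mm up; origin on the table under its middle, its front is -x of its frame. A 54 mm thick motor stands on the lid up to 295 mm. Two equal probe housings stand on the lid's front half, fanned out 35 degrees left and right of its front, each leaning 30 degrees from vertical, outward from the middle: a 38 mm steel sleeve, in it a stem with a T-handle.
- standby_handle (a point): Centre of the black T-handle of the probe standing out at the start, left as the robot sees it (+y). A bar 70 mm long (frame's y), 18 wide (x), 22 high (z) on a 14 mm stem; a 15 mm thick stub rises 17 mm from its top. z points up and outward along the axis; the frame moves and turns with it. Its centre is 78 mm above the sleeve's mouth when all the way out, 40 in the notch, 27 at the bottom.
- standby (a joint): How far this probe is pushed in along its axis (-z of the handle), m: 0 all out, 0.038 in the notch, 0.051 hard end. A spring drives it out, 8 N at 0 to 13 N at the end. Its side pin slides in a straight slot at turn 0, can be turned over to the notch only when at least 0.044 in (aim at 0.047 to 0.049), and when turned by 0.9 rises into it and stays at 0.038. Let go elsewhere, it springs out.
- standby_turn (a joint): How far this probe is turned, rad: 0 in line with the long slot (unlocked), 0.9 in line with the notch (it may rest there at 0.83 to 0.93), hard stop 0.93. Grows clockwise as seen looking down the axis into the reactor (about -z of the handle). A weak torsion spring (0.04 to 0.11 N m) turns it back to 0 unless it sits in the notch.
- working_handle (a point): Centre of the T-handle of the other probe, right as the robot sees it (-y), in and locked at the start. Same sizes, frame and mechanism as the standby one. To unlock it, push it from 0.038 to at least 0.044 (0.047 to 0.049), turn it back anticlockwise by 0.9 to 0, and let it out along the axis by that whole depth.
- working (a joint): How far the other probe is pushed in, m; as standby. Starts at 0.038, in its notch. Let go when unlocked, it flies out at more than 0.5 m/s; led out by hand it is to stay slower than that.
- working_turn (a joint): How far the other probe is turned, rad; as standby_turn. Starts at 0.83 to 0.93, in the notch.
- beaker_mid (a point): Centre of an empty glass beaker, 70 mm wide, 90 mm high, standing in front of the reactor. Leave it.
- flask_mid (a point): Centre of a conical glass flask, 84 mm wide at the foot, 130 mm high, beside the reactor. Leave it.
- jar_mid (a point): Centre of a brown glass jar, 72 mm wide, 105 mm high, beside the reactor. Leave it.
- reagent_mid (a point): Centre of a brown glass bottle, 80 mm wide, 165 mm high, to one side. Leave it.
- cylinder_mid (a point): Centre of a glass measuring cylinder, 68 mm wide at the foot, 184 mm high, to one side. Leave it.
- wash_mid (a point): Centre of a white wash bottle, 68 mm wide, 150 mm high, to one side. Leave it.

How it is judged:
By the outcome, as a careful person would: the job done as asked, in the order asked, and still so for the second after the job is handed in, with the robot touching nothing.
It also fails if it takes over 61 s, if anything falls off the work surface, if the arm or the gripper's body presses on something with over 40 N, if the wrist force passes 120 N, or if a joint passes its speed limit or range.

## Working session

There is one attempt and no reset: what is moved stays moved. The work goes in short steps, Python scripts to look and compute and a shell command to move; the robot and the scene stay as the last step left them, time stands still between calls to the robot, and variables do not carry over. Pictures are saved under pics/ and viewed, about 8 in all and at most 12, crops included, and the job is handed in when it is done.

```bash
ls; mkdir -p pics; python3 - <<'E'
from station import status, eyes
import cv2,numpy as np
s=status.get_state(); print(s)
a=[]
for n in ("scene","top"):
    f=eyes.grab_frame(n); cv2.imwrite(f"pics/{n}0.png",f); a.append(f)
    c=eyes.calibration(n); print(n,np.round(c["camera_matrix"],1).tolist(),np.round(c["cam_to_world"],3).tolist(),c.keys())
w=eyes.calibration("wrist");print(w)
cv2.imwrite("pics/top0b.png",cv2.resize(a[1],(800,600)));cv2.imwrite("pics/scene0b.png",cv2.resize(a[0],(800,600)))
E
```

```text
pics
{'t': 0.0, 'q': array([-8.18917760e-01,  3.59377629e-01,  1.10783559e-02, -3.77461549e-04,
       -1.22415656e+00, -2.88106670e-01]), 'qd': array([-6.18076817e-05,  1.38578691e-03,  9.60440301e-04, -5.24020760e-05,
       -2.52323800e-04,  1.55601292e-05]), 'joint_efforts': array([ 7.45779507e-04, -5.82715845e+01,  2.93058068e+01,  6.99703261e+00,
        6.98031407e-03, -1.52005596e-04]), 'eef_pos': array([ 0.30170207, -0.60325596,  0.22563227]), 'ee_rot': array([-3.14146129e+00, -1.69193940e-03,  2.03443958e+00]), 'force': array([0.417082  , 0.71257772, 0.1607628 ]), 'moment': array([-0.00566704, -0.00771855, -0.03846831]), 'width': 0.08783010412676354}
scene [[352.6, 0.0, 250.7], [0.0, 352.6, 189.4], [0.0, 0.0, 1.0]] [[-0.138, -0.847, 0.514, 1.188], [0.99, -0.119, 0.071, 0.094], [0.001, 0.519, 0.855, 1.199], [0.0, 0.0, 0.0, 1.0]] dict_keys(['camera_matrix', 'cam_to_world'])
top [[404.1, 0.0, 249.3], [0.0, 404.1, 188.6], [0.0, 0.0, 1.0]] [[-0.029, 0.997, -0.071, 0.498], [-1.0, -0.029, 0.007, 0.039], [0.005, 0.071, 0.997, 1.671], [0.0, 0.0, 0.0, 1.0]] dict_keys(['camera_matrix', 'cam_to_world'])
{'camera_matrix': array([[297.31863964,   0.        , 257.08822355],
       [  0.        , 297.31863964, 193.61206388],
       [  0.        ,   0.        ,   1.        ]]), 'hand_eye': array([[ 9.99999996e-01, -8.68193491e-05,  2.35936893e-05,
         9.44149435e-04],
       [-7.79125163e-05, -9.66825923e-01, -2.55436155e-01,
        -6.83578202e-02],
       [ 4.49877911e-05,  2.55436152e-01, -9.66825925e-01,
        -1.58610974e-01],
       [ 0.00000000e+00,  0.00000000e+00,  0.00000000e+00,
         1.00000000e+00]])}
```

View pics/scene0b.png

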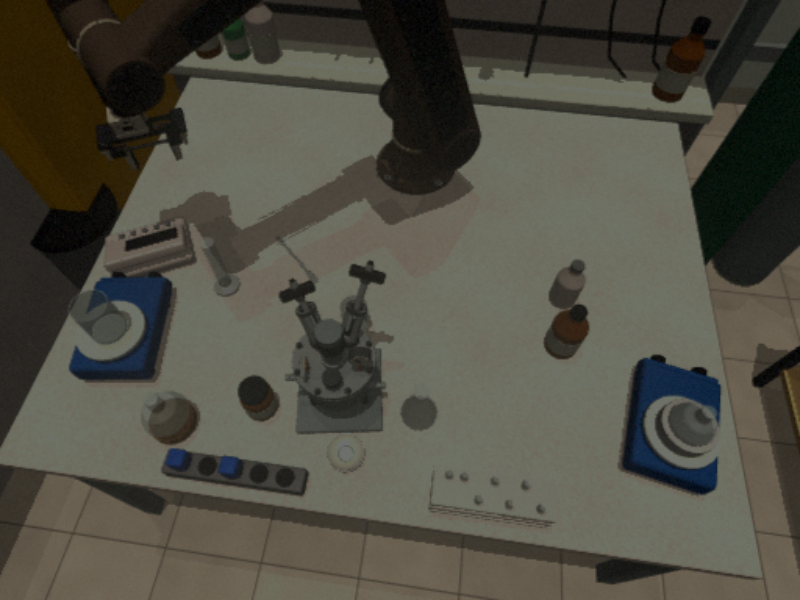

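View pics/top0b.png

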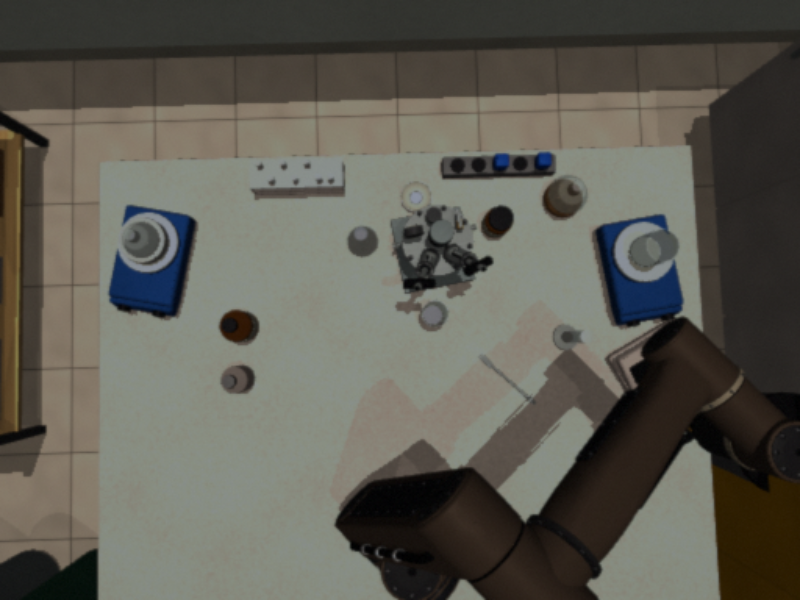

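The standby handle is at about (367,273) in scene and (420,284) in top. The working one is at (297,291) and (480,265). I'll enlarge both.

```bash
python3 - <<'E'
import cv2,numpy as np
for n,(x,y,w,h) in (("scene",(170,155,100,75*1)),("top",(230,115,100,100))):
    f=cv2.imread(f"pics/{n}0.png")[y:y+h,x:x+w]
    f=(255*(f/255.)**0.5).astype(np.uint8)
    g=cv2.resize(f,None,fx=600//h if n=="top" else 8,fy=600//h if n=="top" else 8,interpolation=cv2.INTER_CUBIC)
    cv2.imwrite(f"pics/{n}c.png",g);print(g.shape)
E
```

```text
(600, 800, 3)
(600, 600, 3)
```

View pics/scenec.png

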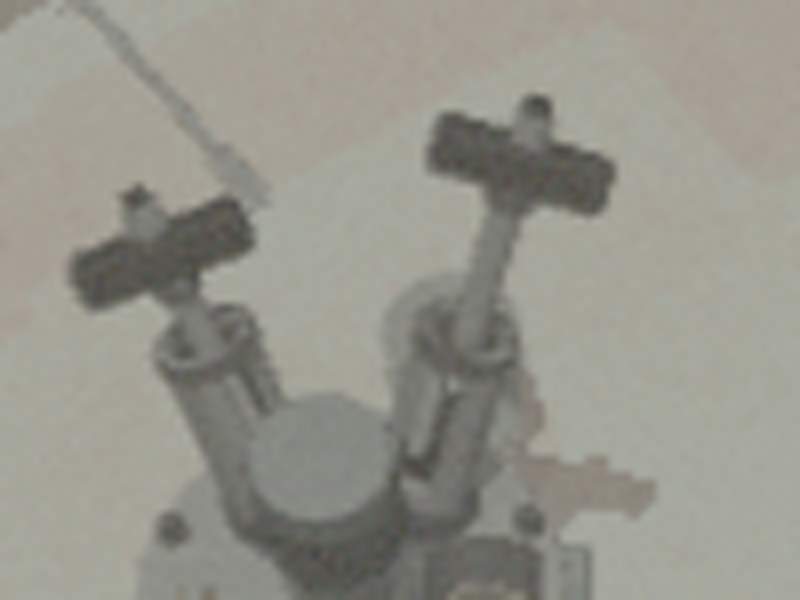

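View pics/topc.png

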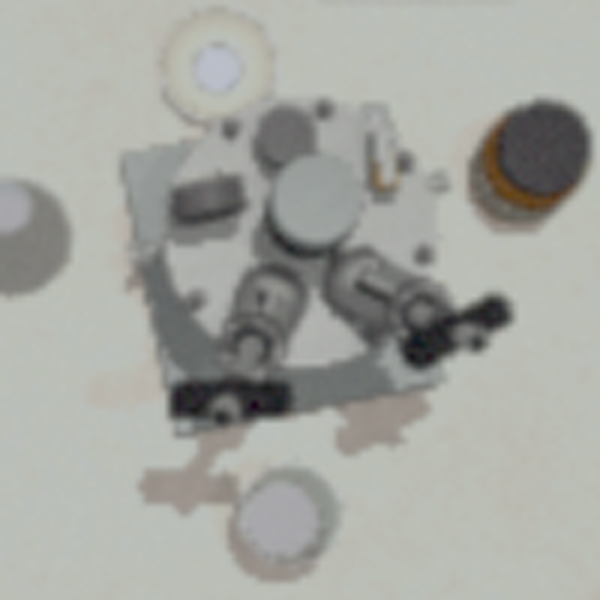

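```bash
cat > h.py <<'E'
from station import status, eyes
import cv2,numpy as np
from scipy.optimize import least_squares
from scipy.spatial.transform import Rotation as R
C={n:eyes.calibration(n) for n in("scene","top")}
def P(n):
    c=C[n];T=np.linalg.inv(c["cam_to_world"]);return c["camera_matrix"]@np.diag([1,-1,-1])@T[:3]
def px(n,u,v):
    ox,oy,s=(170,155,8) if n=="scene" else (230,115,6)
    return np.array([ox+(u+.5)/s-.5,oy+(v+.5)/s-.5])
def proj(n,X):
    p=P(n)@np.append(X,1);return p[:2]/p[2]
def tri(a,b):
    f=lambda X:np.r_[proj("scene",X)-px("scene",*a),proj("top",X)-px("top",*b)]
    r=least_squares(f,[.7,0,.2]);return r.x,r.fun
def axis(yaw,side,tilt=np.pi/6): # outward direction; side +1 left(+y)
    h=np.pi+yaw-side*np.radians(35); return np.array([np.sin(tilt)*np.cos(h),np.sin(tilt)*np.sin(h),np.cos(tilt)])
E
python3 - <<'E'
from h import *
pts=dict(motor=((325,455),(315,203)),s_c=((521,165),(231,398)),s_l=((607,190),(172,400)),s_r=((437,140),(290,395)),s_stub=((537,105),(226,408)),
w_c=((163,252),(457,331)),w_l=((80,283),(408,350)),w_r=((247,222),(508,312)),w_stub=((135,193),(476,342)))
# right in scene=+y ; left in top=+y
pts['w_l'],pts['w_r']=((247,222),(408,350)),((80,283),(508,312))
D={}
for k,(a,b) in pts.items():
    X,f=tri(a,b);D[k]=X;print(k,np.round(X*1000,1),np.round(f,2))
for k in 'sw':
    d=D[k+'_l']-D[k+'_r'];print(k,'bar',np.linalg.norm(d),d/np.linalg.norm(d)); a=D[k+'_stub']-D[k+'_c'];print('ax',a, np.linalg.norm(a),a/np.linalg.norm(a))
# reactor fit: symmetric model
o=D['motor'][:2]
def res(p):
    yaw,x,y,rr,z0=p;out=[]
    for sd,k,L in((1,'s',.038),(-1,'w',0)):
        a=axis(yaw,sd);h=a[:2]/np.linalg.norm(a[:2])
        X=np.r_[np.array([x,y])+rr*h,z0]+L*a
        out+=list(X-D[k+'_c'])+list(X+.0195*a-D[k+'_stub'])
    return np.r_[out,(np.array([x,y])-o)]*1000
r=least_squares(res,[0,o[0],o[1],.1,.25]);print(np.round(r.x,4),np.round(r.fun,1))
for sd in(1,-1):
    a=axis(r.x[0],sd);print('axis',a)
E
```

```text
motor [732.2 -87.9 289.7] [-0.01 -0.   -0.01  0.  ]
s_c [618.1 -33.7 321.3] [-0.15 -0.01 -0.16  0.03]
s_l [618.7  -1.1 312.2] [-0.1  -0.   -0.11  0.02]
s_r [617.8 -65.4 331.1] [-0.3  -0.01 -0.33  0.06]
s_stub [610.  -28.5 350.1] [-0.34 -0.02 -0.37  0.06]
w_c [ 655.6 -166.3  289.9] [-0.14 -0.01 -0.15  0.04]
w_l [ 644.3 -135.6  300.1] [-0.35 -0.01 -0.39  0.09]
w_r [ 667.1 -197.7  278.7] [-0.17 -0.01 -0.19  0.05]
w_stub [ 646.5 -174.2  315.2] [ 0.2   0.01  0.22 -0.06]
s bar 0.06702446563832899 [ 0.01349312  0.95925109 -0.28223267]
ax [-0.00805715  0.00514902  0.02878485] 0.030331464357097014 [-0.26563682  0.16975852  0.94900955]
w bar 0.06958724188047817 [-0.32805438  0.89284309  0.30856366]
ax [-0.00914841 -0.00798406  0.02533539] 0.0280948484177084 [-0.32562598 -0.28418235  0.90178052]
[ 0.1595  0.7335 -0.0895  0.1098  0.2942] [-0.5  0.4  5.8 -1.2 -0.5 -6.1 -0.9  0.3  4.3  1.2  1.5 -4.1  1.3 -1.6]
axis [-0.44991577  0.21811878  0.8660254 ]
axis [-0.35884486 -0.34818151  0.8660254 ]
```

```bash
cat >> h.py <<'E'
def handle(p,k):
    """pose of handle: p=[yaw,x,y,rr,z0,thS,thW]; bar rotated th about axis from tangent"""
    sd,L,th=(1,.038,p[5]) if k=='s' else (-1,0,p[6])
    a=axis(p[0],sd);h=a[:2]/np.linalg.norm(a[:2])
    X=np.r_[np.array(p[1:3])+p[3]*h,p[4]]+L*a
    t=np.cross(a,np.r_[h,0]);t/=np.linalg.norm(t)
    if t[1]<0:t=-t
    b=R.from_rotvec(-th*a).apply(t)
    return X,a,b   # th grows clockwise looking down axis
def toolR(a,b,flip=1):
    y=flip*b;z=-a;return np.c_[np.cross(y,z),y,z]
E
cat > fit.py <<'E'
from h import *
O=dict(motor=((325,455),(315,203)),s_c=((521,165),(231,398)),s_l=((607,190),(172,400)),s_r=((437,140),(290,395)),s_stub=((537,105),(226,408)),
w_c=((163,252),(457,331)),w_l=((247,222),(408,350)),w_r=((80,283),(508,312)),w_stub=((135,193),(476,342)))
def model(p):
    m={'motor':np.r_[p[1],p[2],.295]}
    for k in 'sw':
        X,a,b=handle(p,k);m[k+'_c']=X;m[k+'_l']=X+.034*b;m[k+'_r']=X-.034*b;m[k+'_stub']=X+.026*a
    return m
def res(p):
    m=model(p);return np.concatenate([np.r_[proj('scene',m[k])-px('scene',*O[k][0]),proj('top',m[k])-px('top',*O[k][1])] for k in O])
r=least_squares(res,[.16,.733,-.089,.11,.29,0,0])
np.save('p.npy',r.x)
E
python3 - <<'E'
from fit import *
np.set_printoptions(precision=4,suppress=True)
print(r.x,np.round(r.fun.reshape(-1,4),1),sep='\n')
s=status.get_state();R0=R.from_euler('xyz',s['ee_rot'])
for k in 'sw':
    X,a,b=handle(r.x,k);print(k,X,a,b)
    for f in(1,-1):
        Rt=R.from_matrix(toolR(a,b,f));print(' flip',f,'rotvec',(Rt*R0.inv()).as_rotvec(),'rpy',Rt.as_euler('xyz'),'pre',X+.1*a)
print(R0.as_matrix())
E
```

```text
[ 0.1625  0.7343 -0.0892  0.1094  0.2903 -0.4833  0.458 ]
[[-0.8 -0.3  0.5 -0.9]
 [-0.2 -0.2 -0.2 -0.2]
 [ 0.1 -0.4 -0.3 -0.2]
 [-0.7 -0.1  0.   0. ]
 [ 0.1 -0.  -0.6  1.1]
 [ 0.   0.  -0.3 -0.1]
 [ 0.   0.4 -0.7  0.2]
 [-0.1 -0.4 -0.3 -0.3]
 [ 0.1  0.5  0.3 -0. ]]
s [ 0.6185 -0.0335  0.3232] [-0.4506  0.2168  0.866 ] [ 0.0212  0.9724 -0.2324]
 flip 1 rotvec [-0.4714 -0.2909  1.1147] rpy [-2.8795  0.4586 -3.0452] pre [ 0.5735 -0.0119  0.4098]
 flip -1 rotvec [ 0.3233 -0.5273 -1.9471] rpy [ 2.8795 -0.4586  0.0964] pre [ 0.5735 -0.0119  0.4098]
w [ 0.656  -0.1657  0.2903] [-0.3578 -0.3493  0.866 ] [-0.3525  0.9093  0.2211]
 flip 1 rotvec [ 0.0349 -0.57    1.3872] rpy [ 2.8917  0.4651 -2.8857] pre [ 0.6202 -0.2006  0.3769]
 flip -1 rotvec [ 0.5899  0.0373 -1.6755] rpy [-2.8917 -0.4651  0.2559] pre [ 0.6202 -0.2006  0.3769]
[[-0.4472  0.8944 -0.0008]
 [ 0.8944  0.4472  0.0013]
 [ 0.0015 -0.0001 -1.    ]]
```

The fit residuals are all under about 1 px, and the two bars stand at −0.48 and +0.46 rad from tangential, which matches the 0.9 rad turn. I'm moving to the approach point above the standby handle.

```bash
python3 -m jog '[[0,0,49,0,0,0],[0,0,49,0,0,0],[0,0,49,0,0,0],[0,0,49,-0.0524,-0.0323,0.1238],[21,45,0,-0.0524,-0.0323,0.1238],[21,45,0,-0.0524,-0.0323,0.1238],[21,45,0,-0.0524,-0.0323,0.1238],[21,45,0,-0.0524,-0.0323,0.1238],[21,45,0,-0.0524,-0.0323,0.1238],[21,45,0,-0.0524,-0.0323,0.1238],[21,45,0,-0.0524,-0.0323,0.1238],[21,45,0,-0.0524,-0.0323,0.1238]]' 1
cat > go.py <<'E'
# usage: go.py k along_mm turn : shows what is left to reach grasp frame of handle k at 'along' beyond fitted centre along axis, bar turned 'turn' more (clockwise)
from h import *
import sys
np.set_printoptions(precision=4,suppress=True)
def left(k,al,turn=0,p=None):
    p=np.load('p.npy') if p is None else p
    X,a,b=handle(p,k);b=R.from_rotvec(-turn*a).apply(b)
    s=status.get_state();Rc=R.from_euler('xyz',s['ee_rot'])
    T=X+(al/1000-.019)*a
    e=T-s['eef_pos']; rv=(R.from_matrix(toolR(a,b))*Rc.inv()).as_rotvec()
    d=s['eef_pos']+.019*a-X
    print('t %.2f shift mm'%s['t'],np.round(e*1000,1),'rot',rv,'| along %.1f'%(d@a*1000),'lat(bar,x) %.1f %.1f'%(d@b*1000,d@np.cross(b,-a)*1000),'F',np.round(s['force'],1),'Fax %.1f'%(s['force']@a),'Max %.2f'%(s['moment']@a),'w %.4f'%s['width'],'q',np.round(s['q'],2))
if __name__=='__main__': left(sys.argv[1],float(sys.argv[2]),float(sys.argv[3]) if len(sys.argv)>3 else 0)
E
python3 go.py s 100
```

```text
t: 1.3
eef_pos: [0.4676, -0.24, 0.4216]
ee_rot: [-2.861, 0.463, -3.008]
force: [0.3, -0.1, 0.2]
width: 0.0876
t 1.30 shift mm [114.4 224.  -28.3] rot [ 0.0161  0.0058 -0.0285] | along 127.5 lat(bar,x) -226.8 108.9 F [ 0.3 -0.1  0.2] Fax 0.0 Max -0.01 w 0.0876 q [ 0.08 -0.32 -0.5   0.32 -0.94 -0.15]
```

```bash
python3 -m jog '[[20,45,0,0,0,-0.01],[23,45,0,0,0,-0.01],[23,45,-5,0.008,0.003,-0.008],[23,45,-10,0.008,0.003,0],[23,43,-12,0,0,0],[0,0,0,0,0,0]]' 1
cat > wr.py <<'E'
from h import *
import sys
K=eyes.calibration("wrist")
def wproj(X,s):
    Rc=R.from_euler('xyz',s['ee_rot']).as_matrix();pt=Rc.T@(X-s['eef_pos'])
    H=np.linalg.inv(K['hand_eye']);c=H[:3,:3]@pt+H[:3,3]
    v=np.array([c[0],-c[1],-c[2]]);th=np.arctan2(np.hypot(v[0],v[1]),v[2]);ph=np.arctan2(v[1],v[0]);M=K['camera_matrix']
    return np.array([M[0,2]+M[0,0]*th*np.cos(ph),M[1,2]+M[1,1]*th*np.sin(ph)])
def marks(p,k,al=0,turn=0):
    X,a,b=handle(p,k);b=R.from_rotvec(-turn*a).apply(b);X=X+al/1000*a;x=np.cross(b,-a)
    t=X+.011*a
    return dict(stub=X+.028*a,l1=t+.035*b+.009*x,l2=t+.035*b-.009*x,r1=t-.035*b+.009*x,r2=t-.035*b-.009*x)
if __name__=='__main__':
    k,name=sys.argv[1:3]; al=float(sys.argv[3]) if len(sys.argv)>3 else 0; tn=float(sys.argv[4]) if len(sys.argv)>4 else 0
    s=status.get_state();f=eyes.grab_frame('wrist');cv2.imwrite(f'pics/{name}raw.png',f)
    np.save(f'pics/{name}.npy',np.r_[s['eef_pos'],s['ee_rot']])
    g=(255*(f/255.)**.5).astype(np.uint8);g=cv2.resize(g,None,fx=1.5625,fy=1.5625,interpolation=cv2.INTER_CUBIC)
    for n,X in marks(np.load('p.npy'),k,al,tn).items():
        u=wproj(X,s);print(n,np.round(u*1.5625));cv2.circle(g,tuple(int(v) for v in u*1.5625),3,(0,0,255),1)
    cv2.imwrite(f'pics/{name}.png',g)
E
python3 go.py s 90; python3 wr.py s w1
```

```text
t: 1.9
eef_pos: [0.5751, -0.0113, 0.3958]
ee_rot: [-2.879, 0.467, -3.033]
force: [-1.2, -1.6, -0.9]
width: 0.0876
t 1.90 shift mm [ 11.5  -6.9 -11.1] rot [-0.0007  0.0086 -0.0123] | along 106.3 lat(bar,x) 3.9 4.7 F [-1.2 -1.6 -0.9] Fax -0.6 Max -0.02 w 0.0876 q [ 0.58 -0.16 -0.52  0.54 -0.98 -0.79]
stub [394. 314.]
l1 [411. 367.]
l2 [378. 366.]
r1 [413. 239.]
r2 [377. 238.]
```

View pics/w1.png

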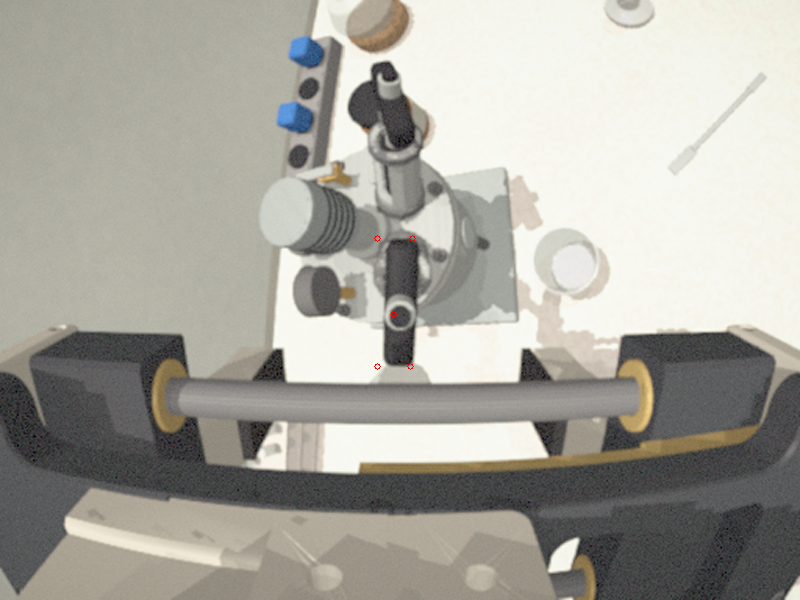

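The wrist picture shows the bar from (402,239) to (399,365) and the stub at (401,314), about 7 px (4 mm) in tool x from the fit. The fit needs that correction, so I'll add the wrist points, including the working stub at (389,88) and its bar ends at (384,69) and (400,141).

```bash
cat > refit.py <<'E'
from fit import *
from wr import wproj
w=np.load('pics/w1.npy');s={'eef_pos':w[:3],'ee_rot':w[3:]}
W=[('s','stub',(401,314)),('s','L',(399.5,365)),('s','R',(402,239)),('w','stub',(389,86)),('w','L',(402,141))]
def pts(p,k,n):
    X,a,b=handle(p,k);return {'stub':X+.028*a,'L':X+.011*a+.035*b,'R':X+.011*a-.035*b}[n]
def wres(p): return np.concatenate([wproj(pts(p,k,n),s)-np.array(u)/1.5625 for k,n,u in W])
# nuisance: shift of world-camera estimates
def full(q):
    p=q[:7]; d=q[7:]
    m=model(p);o=[]
    for k in O: o+=[proj('scene',m[k]+d[:3])-px('scene',*O[k][0]),proj('top',m[k]+d[3:])-px('top',*O[k][1])]
    return np.r_[np.concatenate(o)*2,wres(p)*1.5,d/.0015]
if __name__=='__main__':
    np.set_printoptions(precision=4,suppress=True)
    print('before',np.round(wres(r.x),1))
    r2=least_squares(full,np.r_[r.x,np.zeros(6)]);print(r2.x);print('wrist',np.round(wres(r2.x),1));print(np.round(r2.fun[:36]/2,1))
    for k in 'sw': print(k,(handle(r2.x,k)[0]-handle(r.x,k)[0])*1000,handle(r2.x,k)[1:])
    np.save('p.npy',r2.x[:7])
E
python3 refit.py; python3 go.py s 45; python3 go.py s 0
```

```text
before [-4.8  0.1 -3.4  1.  -4.6 -0.3 -2.3 -9.3 -5.7 -8. ]
[ 0.1687  0.7327 -0.0868  0.1068  0.2818 -0.4676  0.4109 -0.0022 -0.0022
  0.0036  0.0002 -0.003   0.0007]
wrist [-0.3  0.5  0.2  0.4  0.1  1.6  0.6 -2.6 -0.9 -1.9]
[-0.6 -2.   0.7 -0.5 -0.5  0.1  0.4 -0.2 -0.4 -0.   0.4 -0.3 -1.   0.3
  0.6  0.1 -0.3  0.4  0.   1.1  0.9  0.6 -0.9 -0.1  0.8  0.6 -1.1  0.7
  0.8  0.4 -1.1 -0.8  1.   1.1 -0.3 -0.1]
s [ 0.4663  0.5877 -8.5196] (array([-0.4519,  0.2139,  0.866 ]), array([ 0.0291,  0.9738, -0.2254]))
w [ 0.7821  3.805  -8.5196] (array([-0.3556, -0.3515,  0.866 ]), array([-0.3984,  0.8952,  0.1997]))
t 1.95 shift mm [ 33.  -14.5 -59.4] rot [ 0.0062  0.0056 -0.0189] | along 114.4 lat(bar,x) -0.2 1.9 F [-0.1 -0.7  0.9] Fax 0.7 Max 0.00 w 0.0874 q [ 0.58 -0.16 -0.52  0.54 -0.98 -0.79]
t 1.95 shift mm [ 53.4 -24.2 -98.3] rot [ 0.0062  0.0056 -0.0189] | along 114.4 lat(bar,x) -0.2 1.9 F [-0.1 -0.7  0.9] Fax 0.7 Max 0.00 w 0.0874 q [ 0.58 -0.16 -0.52  0.54 -0.98 -0.79]
```

```bash
python3 -m jog '[[10,-5,-20,0.003,0.002,-0.009],[10,-5,-20,0.003,0.002,-0.009],[10,-4,-15,0,0,0],[0,0,0,0,0,0]]' 1
python3 go.py s 45; python3 wr.py s w2
```

```text
t: 2.35
eef_pos: [0.6037, -0.0287, 0.3409]
ee_rot: [-2.888, 0.465, -3.056]
force: [0.1, 0.1, 0.7]
width: 0.0875
t 2.35 shift mm [ 3.6  1.3 -3.6] rot [-0.0011  0.0023 -0.0007] | along 49.5 lat(bar,x) -2.2 1.7 F [0.1 0.1 0.7] Fax 0.5 Max 0.02 w 0.0875 q [ 0.5  -0.09 -0.59  0.58 -0.83 -0.82]
stub [397. 372.]
l1 [419. 429.]
l2 [378. 429.]
r1 [421. 272.]
r2 [375. 272.]
```

View pics/w2.png

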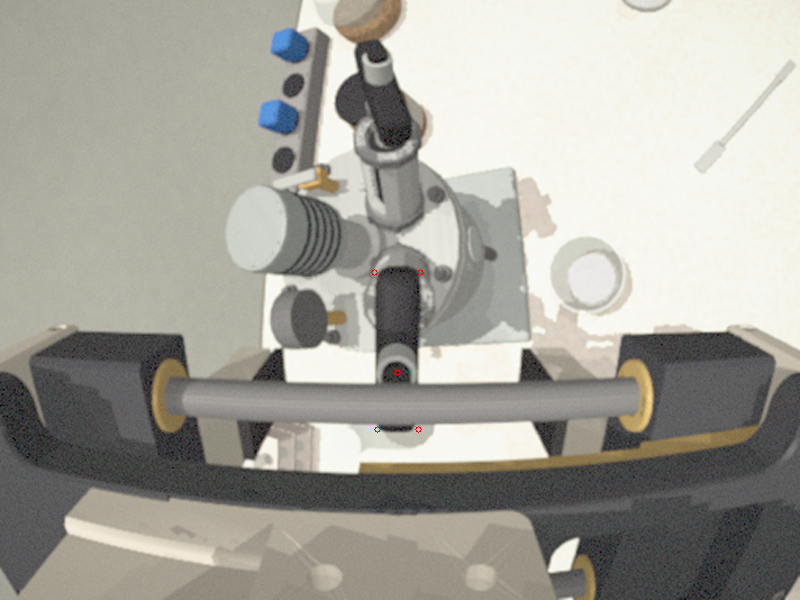

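```bash
python3 - <<'E'
import cv2,numpy as np
f=cv2.imread('pics/w2raw.png')[160:280,205:305]
h=cv2.imread('pics/w1raw.png')[140:240,205:305]
g=np.hstack([cv2.resize(f,None,fx=4,fy=5,interpolation=3),cv2.resize(h,None,fx=4,fy=6,interpolation=3)])
g=(255*np.clip(g/255.*1.3,0,1)**.4).astype(np.uint8)
cv2.imwrite('pics/wc.png',g);print(g.shape)
E
```

```text
(600, 800, 3)
```

View pics/wc.png

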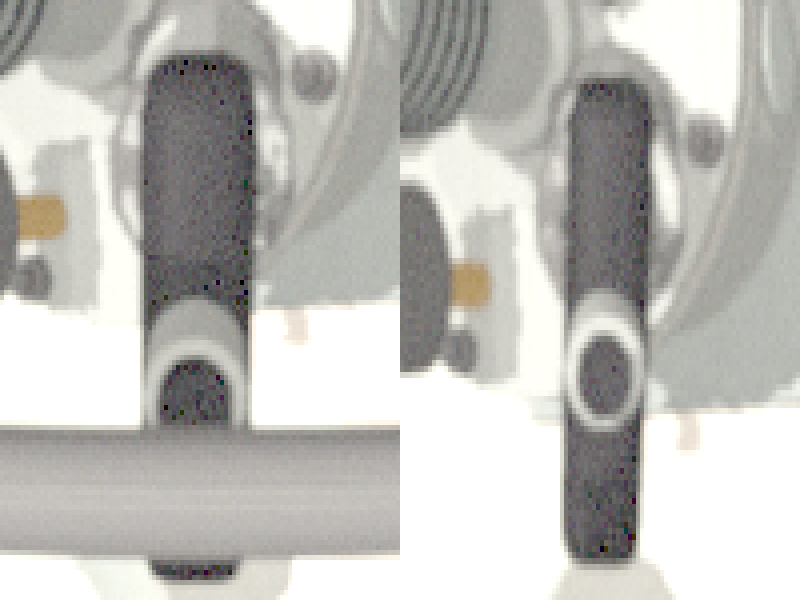

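The crop shows the R end face's top edge at raw rows 157 (first view) and 175 (second), lower than I'd read. I'll refit the standby handle from both wrist views.

```bash
python3 - <<'E'
from fit import *
from wr import wproj
np.set_printoptions(precision=4,suppress=True)
S=[]
for n in('w1','w2'):
    w=np.load(f'pics/{n}.npy');S.append({'eef_pos':w[:3],'ee_rot':w[3:]})
ob=[(0,'stub',(256.5,203.2)),(0,'L',(255.5,233.6)),(0,'R',(257.5,157)),(1,'L',(253.8,276)),(1,'R',(254.3,175)),(1,'stub',(253.7,240))]
def P3(v,n,yaw=r.x[0]):
    p=r.x.copy();p[0]=yaw;p[5]=v[3];_,a,b=handle(p,'s');X=v[:3]
    return {'stub':X+.028*a,'L':X+.011*a+.0345*b,'R':X+.011*a-.0345*b}[n]
f=lambda v:np.concatenate([wproj(P3(v,n),S[i])-np.array(u) for i,n,u in ob])
v=least_squares(f,np.r_[handle(r.x,'s')[0],r.x[5]])
cov=np.linalg.inv(v.jac.T@v.jac);a=handle(r.x,'s')[1]
print(v.x,np.round(v.fun,1),'sd/px mm',np.sqrt(np.diag(cov))[:3]*1000)
X0=handle(r.x,'s')[0];print('vs scene/top fit',(v.x[:3]-X0)*1000,'along axis',(v.x[:3]-X0)@a*1000)
# combine: shift both handles
p=r.x.copy();d=v.x[:3]-X0;p[1:3]+=d[:2];p[4]+=d[2];p[5]=v.x[3];np.save('p.npy',p);print(p)
E
python3 go.py s 0
```

```text
[ 0.6186 -0.0323  0.3159 -0.4652] [-0.5 -0.8 -0.2  0.8 -0.1 -1.1  0.3 -0.4  0.2  1.2  0.1 -0. ] sd/px mm [0.9904 0.3836 1.9055]
vs scene/top fit [ 0.0224  1.253  -7.3298] along axis -6.0862912598955194
[ 0.1625  0.7343 -0.088   0.1094  0.283  -0.4652  0.458 ]
t 2.40 shift mm [ 23.4  -7.8 -42.8] rot [-0.0002  0.0033 -0.0089] | along 49.3 lat(bar,x) -2.9 1.2 F [-0.8 -0.4 -0.2] Fax 0.1 Max 0.03 w 0.0875 q [ 0.5  -0.09 -0.59  0.58 -0.83 -0.82]
```

```bash
python3 -m jog '[[6,-3,-10,0,0,-0.009],[6,-2,-10,0,0.003,0],[5,-1,-10,0,0,0],[4,-1,-8,0,0,0],[0,0,0,0,0,0]]' 1
python3 go.py s 3
```

```text
t: 2.9
eef_pos: [0.626, -0.0368, 0.3045]
ee_rot: [-2.89, 0.468, -3.067]
force: [0.7, -0.4, 0.1]
width: 0.0876
t 2.90 shift mm [-0.2  1.1 -2.4] rot [-0.0021  0.0044  0.0017] | along 4.8 lat(bar,x) -1.6 -1.2 F [ 0.7 -0.4  0.1] Fax -0.3 Max -0.02 w 0.0876 q [ 0.44 -0.03 -0.63  0.63 -0.72 -0.86]
```

Now centre the gripper and close it with light force.

```bash
python3 -m jog '[[0,1,-2,0,0.004,0],[0,0,0,0,0,0],[0,0,0,0,0,0],[0,0,0,0,0,0],[0,0,0,0,0,0],[0,0,0,0,0,0],[0,0,0,0,0,0],[0,0,0,0,0,0]]' 0 15
python3 go.py s 3
```

```text
t: 3.7
eef_pos: [0.6263, -0.0352, 0.3037]
ee_rot: [-2.891, 0.465, -3.067]
force: [0.1, 0.4, 0.3]
width: 0.0291
t 3.70 shift mm [-0.5 -0.5 -1.7] rot [-0.0024  0.0018  0.0009] | along 4.3 lat(bar,x) 0.2 -1.2 F [0.1 0.4 0.3] Fax 0.3 Max 0.05 w 0.0291 q [ 0.45 -0.03 -0.63  0.63 -0.72 -0.86]
```

```bash
python3 -m jog '[[0,0,0,0,0,0],[0,0,0,0,0,0],[0,0,0,0,0,0]]' 0 15
python3 go.py s 3;python3 -m jog '[[0,0,0,0,0,0],[0,0,0,0,0,0]]' 0 50
python3 go.py s 3
```

```text
t: 4.0
eef_pos: [0.6255, -0.0353, 0.3034]
ee_rot: [-2.891, 0.465, -3.068]
force: [0.9, -0.1, 0.0]
width: 0.0183
t 4.00 shift mm [ 0.2 -0.5 -1.3] rot [-0.0029  0.001   0.0017] | along 4.4 lat(bar,x) 0.1 -0.4 F [ 0.9 -0.1  0. ] Fax -0.4 Max -0.16 w 0.0183 q [ 0.45 -0.03 -0.63  0.63 -0.72 -0.86]
t: 4.2
eef_pos: [0.6256, -0.0353, 0.3035]
ee_rot: [-2.892, 0.465, -3.068]
force: [-0.8, 0.9, 0.4]
width: 0.0177
t 4.20 shift mm [ 0.2 -0.5 -1.4] rot [-0.0034  0.0013  0.002 ] | along 4.4 lat(bar,x) 0.1 -0.5 F [-0.8  0.9  0.4] Fax 0.9 Max -0.23 w 0.0177 q [ 0.45 -0.03 -0.63  0.63 -0.72 -0.86]
```

```bash
python3 -m jog '[[2.2,-1.1,-4.3,0,0,0],[2.3,-1.1,-4.3,0,0,0],[2.2,-1.1,-4.3,0,0,0],[2.3,-1.1,-4.3,0,0,0],[2.2,-1.1,-4.3,0,0,0],[2.3,-1.1,-4.3,0,0,0],[0,0,0,0,0,0]]' 
python3 go.py s -43.6
```

```text
t: 4.9
eef_pos: [0.6385, -0.0414, 0.2789]
ee_rot: [-2.893, 0.467, -3.068]
force: [-7.9, 4.4, 5.2]
width: 0.0178
t 4.90 shift mm [  8.3  -4.5 -17.2] rot [-0.0044  0.0038  0.0016] | along -24.0 lat(bar,x) 0.2 -0.6 F [-7.9  4.4  5.2] Fax 9.0 Max -0.11 w 0.0178 q [ 0.41  0.01 -0.66  0.67 -0.65 -0.89]
```

```bash
python3 -m jog '[[2.2,-1.1,-4.3,0,0,0],[2.3,-1.1,-4.3,0,0,0],[2.2,-1.1,-4.3,0,0,0],[1.8,-0.9,-3.5,0,0,0],[0,0,0,0,0,0]]' 
python3 go.py s -43.6
```

```text
t: 5.4
eef_pos: [0.6463, -0.0451, 0.2641]
ee_rot: [-2.893, 0.47, -3.068]
force: [-8.4, 5.5, 6.3]
width: 0.0176
t 5.40 shift mm [ 0.5 -0.8 -2.4] rot [-0.0047  0.0062  0.0008] | along -41.1 lat(bar,x) 0.2 -0.7 F [-8.4  5.5  6.3] Fax 10.4 Max -0.13 w 0.0176 q [ 0.39  0.03 -0.68  0.71 -0.6  -0.92]
```

```bash
python3 -m jog '[[1.2,-0.6,-2.6,0,-0.004,0],[0.2,-0.1,-0.5,0,-0.002,0]]' 
python3 go.py s -43.6
```

```text
t: 5.6
eef_pos: [0.6475, -0.0456, 0.262]
ee_rot: [-2.892, 0.477, -3.067]
force: [-8.7, 5.5, 6.9]
width: 0.0177
t 5.60 shift mm [-0.7 -0.2 -0.3] rot [-0.0044  0.0135  0.0006] | along -43.6 lat(bar,x) 0.2 -0.8 F [-8.7  5.5  6.9] Fax 11.1 Max -0.07 w 0.0177 q [ 0.38  0.03 -0.69  0.73 -0.58 -0.94]
```

```bash
python3 -m jog '[[0,0,-0.2,0.058,-0.02,-0.11],[0.1,0,-0.2,0.058,-0.025,-0.112]]' 
python3 go.py s -43.6 0.26
```

```text
t: 5.8
eef_pos: [0.6475, -0.0454, 0.263]
ee_rot: [-3.03, 0.516, 2.925]
force: [-8.1, 3.0, 8.1]
width: 0.0178
t 5.80 shift mm [-0.7 -0.5 -1.3] rot [-0.0034  0.0056  0.0019] | along -42.7 lat(bar,x) 0.5 -1.2 F [-8.1  3.   8.1] Fax 11.4 Max 0.05 w 0.0178 q [ 0.38  0.04 -0.68  0.71 -0.6  -1.18]
```

```bash
python3 -m jog '[[0.4,-0.2,-1.1,0.058,-0.026,-0.112],[0.2,-0.1,-0.6,0.058,-0.026,-0.112],[0.2,-0.1,-0.6,0.058,-0.026,-0.112]]' 
python3 go.py s -43.6 0.65
```

```text
t: 6.1
eef_pos: [0.6483, -0.0458, 0.2635]
ee_rot: [3.026, 0.514, 2.462]
force: [-8.8, 2.3, 7.4]
width: 0.0178
t 6.10 shift mm [-1.5 -0.1 -1.8] rot [-0.0068  0.0058  0.0138] | along -42.7 lat(bar,x) 1.1 -1.9 F [-8.8  2.3  7.4] Fax 10.9 Max 0.02 w 0.0178 q [ 0.38  0.04 -0.68  0.71 -0.61 -1.58]
```

```bash
python3 -m jog '[[-0.4,-0.1,-1.2,0.058,-0.026,-0.105],[-0.1,0,-0.8,0.045,-0.02,-0.09]]' 
python3 go.py s -43.6 0.9
```

```text
t: 6.3
eef_pos: [0.6484, -0.046, 0.2643]
ee_rot: [2.899, 0.472, 2.198]
force: [-8.4, 0.9, 7.5]
width: 0.0174
t 6.30 shift mm [-1.6  0.2 -2.6] rot [-0.0005  0.0035  0.0009] | along -42.1 lat(bar,x) 1.6 -2.1 F [-8.4  0.9  7.5] Fax 10.5 Max 0.05 w 0.0174 q [ 0.38  0.04 -0.67  0.71 -0.61 -1.81]
```

```bash
python3 -m jog '[[-1,0.4,1.6,0,0,0],[-1,0.4,1.6,0,0,0],[-0.9,0.4,1.6,0,0,0]]' 
python3 go.py s -33.6 0.9
```

```text
t: 6.6
eef_pos: [0.645, -0.0445, 0.2707]
ee_rot: [2.896, 0.473, 2.194]
force: [-8.6, 3.3, 6.4]
width: 0.0175
t 6.60 shift mm [-2.8  0.8 -0.4] rot [-0.0022  0.0062  0.0033] | along -34.7 lat(bar,x) 1.6 -2.2 F [-8.6  3.3  6.4] Fax 10.1 Max 0.12 w 0.0175 q [ 0.39  0.03 -0.67  0.7  -0.62 -1.81]
```

```bash
python3 -m jog '[[-0.7,0.3,1.1,0,0,0],[-0.7,0.3,1.1,0,0,0]]' 
python3 go.py s -33.6 0.9
```

```text
t: 6.8
eef_pos: [0.6438, -0.0438, 0.2726]
ee_rot: [2.896, 0.473, 2.196]
force: [26.9, -12.0, -18.2]
width: 0.0173
t 6.80 shift mm [-1.5  0.1 -2.2] rot [-0.0019  0.0058  0.0024] | along -32.4 lat(bar,x) 1.5 -1.9 F [ 26.9 -12.  -18.2] Fax -30.5 Max 0.12 w 0.0173 q [ 0.4   0.02 -0.67  0.69 -0.63 -1.8 ]
```

Axial force flipped from +10 to −30 N at 38 mm depth, so the pin is against the notch end. I'll relax the pull, release and back off.

```bash
python3 -m jog '[[0.5,-0.2,-0.9,0,0,0],[0.1,-0.1,-0.3,0,0,0]]' - 15
python3 go.py s -33.6 0.9; python3 -m jog '[[0,0,0,0,0,0],[0,0,0,0,0,0],[0,0,0,0,0,0],[0,0,0,0,0,0]]' 0.5
python3 go.py s 60 0.9
```

```text
t: 7.0
eef_pos: [0.6444, -0.0443, 0.2718]
ee_rot: [2.897, 0.473, 2.196]
force: [-7.9, 5.2, 5.9]
width: 0.018
t 7.00 shift mm [-2.2  0.6 -1.4] rot [-0.0011  0.006   0.002 ] | along -33.5 lat(bar,x) 1.5 -2.2 F [-7.9  5.2  5.9] Fax 9.9 Max 0.10 w 0.0180 q [ 0.4   0.03 -0.67  0.7  -0.62 -1.8 ]
t: 7.4
eef_pos: [0.6446, -0.0443, 0.2714]
ee_rot: [2.897, 0.473, 2.197]
force: [0.3, -0.5, -0.0]
width: 0.0419
t 7.40 shift mm [-44.6  20.9  80. ] rot [-0.0009  0.0058  0.0016] | along -33.9 lat(bar,x) 1.5 -2.2 F [ 0.3 -0.5 -0. ] Fax -0.3 Max -0.02 w 0.0419 q [ 0.39  0.03 -0.67  0.7  -0.62 -1.8 ]
```

```bash
python3 -m jog '[[-9,4,17,0,0,0],[-13,6,26,0,0,0],[-18,9,35,0,0,0],[-13,6,26,0,0,0],[0,0,0,0,0,0]]' 1
python3 go.py s 60 0.9; python3 wr.py s w3 -38 0.9
```

```text
t: 7.9
eef_pos: [0.5889, -0.0197, 0.3765]
ee_rot: [2.902, 0.471, 2.198]
force: [0.2, 0.4, 0.0]
width: 0.078
t 7.90 shift mm [ 11.2  -3.7 -25.1] rot [0.0001 0.0008 0.003 ] | along 87.6 lat(bar,x) -0.3 -2.8 F [0.2 0.4 0. ] Fax 0.0 Max 0.04 w 0.0780 q [ 0.55 -0.12 -0.53  0.55 -0.94 -1.71]
stub [406. 313.]
l1 [421. 362.]
l2 [391. 362.]
r1 [422. 243.]
r2 [390. 243.]
```

View pics/w3.png

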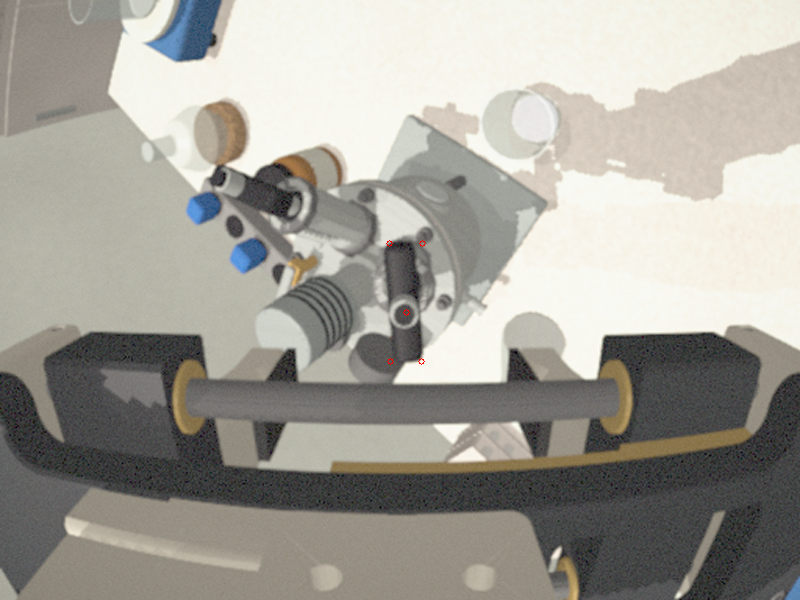

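The standby bar, from (402,241) to (407,361), sits on the predicted in-notch marks, so it is locked. Next is the working handle.

```bash
python3 go.py w 85;python3 go.py w 120
```

```text
t 7.95 shift mm [  43.6 -167.5  -34.4] rot [0.0133 0.0013 1.2049] | along 71.9 lat(bar,x) 175.3 -15.7 F [-0.4  0.1 -0.3] Fax -0.1 Max -0.83 w 0.0820 q [ 0.54 -0.12 -0.53  0.55 -0.93 -1.71]
t 7.95 shift mm [  31.1 -179.8   -4.1] rot [0.0133 0.0013 1.2049] | along 71.9 lat(bar,x) 175.3 -15.7 F [-0.4  0.1 -0.3] Fax -0.1 Max -0.83 w 0.0820 q [ 0.54 -0.12 -0.53  0.55 -0.93 -1.71]
```

```bash
python3 -m jog '[[0,-10,20,0,0,0.134],[3,-20,0,0.002,0,0.134],[4,-20,0,0.002,0,0.134],[4,-20,0,0.002,0,0.134],[4,-20,0,0.002,0,0.134],[4,-20,0,0.002,0,0.134],[4,-20,-4,0.002,0,0.134],[4,-20,-10,0.001,0,0.134],[4,-20,-10,0,0,0.134],[2,-8,-5,0,0,0],[0,0,0,0,0,0]]' 1
python3 go.py w 85
```

```text
t: 9.05
eef_pos: [0.6112, -0.1673, 0.3533]
ee_rot: [2.911, 0.435, 3.14]
force: [-0.4, -0.6, -0.5]
width: 0.0879
t 9.05 shift mm [ 21.1 -20.2 -13.2] rot [ 0.0214 -0.0271  0.2658] | along 96.9 lat(bar,x) 28.7 7.8 F [-0.4 -0.6 -0.5] Fax -0.0 Max -0.26 w 0.0879 q [-0.15  0.06 -0.05 -0.33 -1.09  0.3 ]
```

```bash
python3 -m jog '[[10,-10,-4,0.011,-0.013,0.13],[8,-8,-5,0.011,-0.013,0.13],[3,-3,-4,0,0,0.02],[1,-1,-1,0,0,0.01],[0,0,0,0,0,0]]' 1
python3 go.py w 85; python3 wr.py w w4
```

```text
t: 9.55
eef_pos: [0.6319, -0.1876, 0.3355]
ee_rot: [2.886, 0.457, -2.864]
force: [0.2, -0.2, 0.0]
width: 0.0879
t 9.55 shift mm [0.5 0.1 4.7] rot [-0.0029 -0.0087 -0.0246] | along 81.2 lat(bar,x) -1.0 2.5 F [ 0.2 -0.2  0. ] Fax -0.0 Max -0.00 w 0.0879 q [-0.28  0.2   0.12 -0.48 -1.27  0.71]
stub [395. 340.]
l1 [412. 394.]
l2 [376. 393.]
r1 [416. 255.]
r2 [377. 254.]
```

View pics/w4.png

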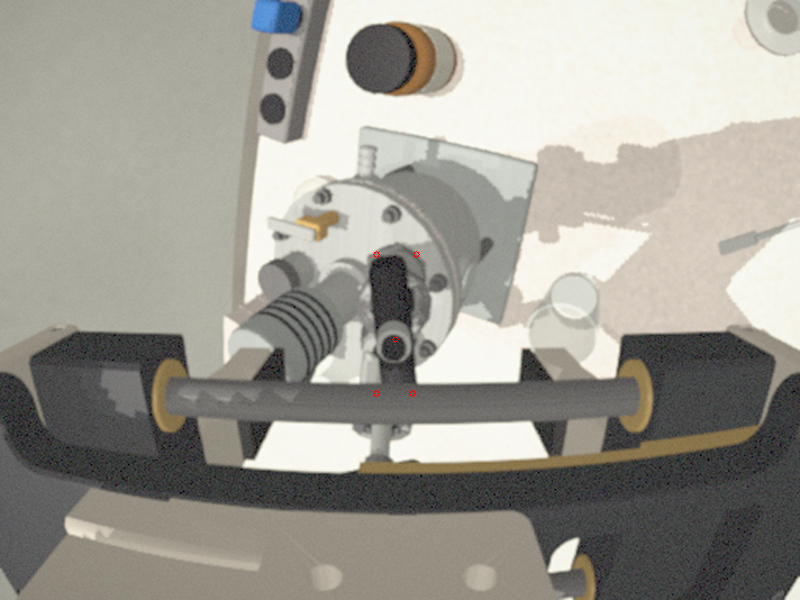

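The working bar runs from (389,256) to (398,383) with its stub at (394,344). The position agrees with the fit, but it is turned about 0.085 rad less, which makes its turn about 0.84.

```bash
python3 -c "
import numpy as np;p=np.load('p.npy');p[6]=.375;np.save('p.npy',p)"; python3 go.py w 3
```

```text
t 9.60 shift mm [ 29.9  28.5 -66.6] rot [-0.0319 -0.0377  0.0473] | along 81.4 lat(bar,x) -0.4 2.5 F [-0.3  0.5 -0. ] Fax -0.1 Max -0.05 w 0.0881 q [-0.28  0.2   0.12 -0.48 -1.27  0.71]
```

```bash
python3 -m jog '[[6,5,-12,-0.008,-0.01,0.012],[6,5,-12,-0.008,-0.01,0.012],[5,5,-12,-0.008,-0.01,0.012],[5,5,-11,-0.008,-0.008,0.012],[4,4,-9,0,0,0],[3,3,-7,0,0,0],[0,0,0,0,0,0]]' 1
python3 go.py w 3
```

```text
t: 10.3
eef_pos: [0.6599, -0.1539, 0.2767]
ee_rot: [2.941, 0.489, -2.792]
force: [0.1, -0.5, 0.2]
width: 0.0878
t 10.30 shift mm [ 1.8 -4.9 -7.5] rot [0.0044 0.0074 0.0006] | along 8.4 lat(bar,x) 6.5 -3.5 F [ 0.1 -0.5  0.2] Fax 0.3 Max -0.02 w 0.0878 q [-0.21  0.22  0.02 -0.48 -1.1   0.77]
```

```bash
python3 -m jog '[[1,-3,-4,0.002,0.003,0],[1,-2,-3,0.002,0.003,0],[0,0,0,0,0,0]]' 1
python3 go.py w 3
```

```text
t: 10.6
eef_pos: [0.6622, -0.1595, 0.2706]
ee_rot: [2.935, 0.486, -2.795]
force: [0.2, -0.7, 0.2]
width: 0.0875
t 10.60 shift mm [-0.5  0.7 -1.5] rot [0.0007 0.0022 0.0009] | along 4.3 lat(bar,x) -0.6 -0.9 F [ 0.2 -0.7  0.2] Fax 0.3 Max -0.04 w 0.0875 q [-0.22  0.24  0.03 -0.49 -1.1   0.79]
```

```bash
python3 -m jog '[[-0.5,0.5,-1,0,0,0],[0,0,0,0,0,0],[0,0,0,0,0,0],[0,0,0,0,0,0],[0,0,0,0,0,0],[0,0,0,0,0,0],[0,0,0,0,0,0],[0,0,0,0,0,0],[0,0,0,0,0,0],[0,0,0,0,0,0],[0,0,0,0,0,0]]' 0 15
python3 go.py w 3;python3 -m jog '[[0,0,0,0,0,0],[0,0,0,0,0,0]]' 0 50
python3 go.py w -7
```

```text
t: 11.7
eef_pos: [0.6626, -0.1599, 0.2707]
ee_rot: [2.936, 0.488, -2.796]
force: [-0.6, -0.9, -0.2]
width: 0.0179
t 11.70 shift mm [-0.8  1.1 -1.6] rot [0.0012 0.0046 0.0023] | along 4.5 lat(bar,x) -1.1 -1.1 F [-0.6 -0.9 -0.2] Fax 0.4 Max -0.02 w 0.0179 q [-0.22  0.24  0.03 -0.49 -1.1   0.79]
t: 11.9
eef_pos: [0.6625, -0.1599, 0.2707]
ee_rot: [2.936, 0.488, -2.795]
force: [1.7, -0.2, 0.3]
width: 0.0175
t 11.90 shift mm [  2.8   4.6 -10.2] rot [0.0014 0.0044 0.0021] | along 4.4 lat(bar,x) -1.0 -1.0 F [ 1.7 -0.2  0.3] Fax -0.3 Max 0.04 w 0.0175 q [-0.22  0.24  0.03 -0.49 -1.1   0.79]
```

```bash
python3 -m jog '[[1.4,1.4,-3.4,0,0,0],[1.4,1.4,-3.4,0,0,0],[1.2,1.2,-3,0,0,0]]'
python3 go.py w -6
```

```text
t: 12.2
eef_pos: [0.665, -0.1576, 0.2648]
ee_rot: [2.941, 0.488, -2.792]
force: [-6.4, -1.8, 9.1]
width: 0.0173
t 12.20 shift mm [-0.1  1.9 -3.4] rot [0.0049 0.0061 0.0002] | along -2.4 lat(bar,x) -1.1 -1.1 F [-6.4 -1.8  9.1] Fax 10.8 Max 0.09 w 0.0173 q [-0.21  0.24  0.02 -0.49 -1.08  0.79]
```

```bash
python3 -m jog '[[1,1,-2.6,0.002,0.003,0],[0.7,0.8,-1.7,0.002,0.002,0]]'
python3 go.py w -6
```

```text
t: 12.4
eef_pos: [0.6655, -0.157, 0.2634]
ee_rot: [2.938, 0.485, -2.792]
force: [-6.2, -2.4, 8.6]
width: 0.0178
t 12.40 shift mm [-0.6  1.3 -2.1] rot [ 0.0034  0.0024 -0.001 ] | along -3.9 lat(bar,x) -1.0 -1.0 F [-6.2 -2.4  8.6] Fax 10.5 Max 0.07 w 0.0178 q [-0.21  0.25  0.02 -0.49 -1.09  0.79]
```

```bash
python3 -m jog '[[0.8,1.2,-2.6,0.002,0.001,0],[0.6,0.9,-1.8,0,0,0]]'
python3 go.py w -6
```

```text
t: 12.6
eef_pos: [0.666, -0.1566, 0.2624]
ee_rot: [2.939, 0.486, -2.79]
force: [-5.9, -1.3, 9.4]
width: 0.0179
t 12.60 shift mm [-1.   0.9 -1. ] rot [ 0.0044  0.0036 -0.0018] | along -5.2 lat(bar,x) -1.1 -1.0 F [-5.9 -1.3  9.4] Fax 10.7 Max 0.02 w 0.0179 q [-0.21  0.25  0.02 -0.49 -1.08  0.79]
```

```bash
python3 -m jog '[[0.4,0.4,-1.2,-0.043,-0.042,0.104],[0.4,0.4,-1.2,-0.043,-0.042,0.104]]'
python3 go.py w -6 -0.24
```

```text
t: 12.8
eef_pos: [0.6659, -0.1569, 0.2635]
ee_rot: [3.078, 0.521, -2.509]
force: [-5.4, -1.2, 9.4]
width: 0.0177
t 12.80 shift mm [-1.   1.2 -2.2] rot [ 0.0079  0.009  -0.0078] | along -4.0 lat(bar,x) -1.4 -1.2 F [-5.4 -1.2  9.4] Fax 10.5 Max 0.05 w 0.0177 q [-0.21  0.24  0.02 -0.49 -1.08  1.04]
```

```bash
python3 -m jog '[[0.4,1.2,-3,-0.041,-0.04,0.102],[0.3,0.9,-2.4,-0.041,-0.04,0.104]]'
python3 go.py w -6 -0.48
```

```text
t: 13.0
eef_pos: [0.6666, -0.1562, 0.2626]
ee_rot: [-3.062, 0.522, -2.222]
force: [-4.8, -1.6, 9.6]
width: 0.0178
t 13.00 shift mm [-1.7  0.5 -1.3] rot [ 0.0093  0.0143 -0.0154] | along -5.3 lat(bar,x) -1.7 -1.2 F [-4.8 -1.6  9.6] Fax 10.6 Max -0.02 w 0.0178 q [-0.21  0.25  0.02 -0.49 -1.08  1.29]
```

```bash
python3 -m jog '[[0.1,0.6,-2.4,-0.039,-0.037,0.1],[0.1,0.6,-2.4,-0.039,-0.037,0.1]]'
python3 go.py w -6 -0.84
```

```text
t: 13.2
eef_pos: [0.6668, -0.1557, 0.2625]
ee_rot: [-2.933, 0.49, -1.95]
force: [-4.9, -0.5, 10.7]
width: 0.018
t 13.20 shift mm [-1.9  0.  -1.1] rot [-0.0376 -0.029   0.086 ] | along -5.7 lat(bar,x) -2.0 -0.9 F [-4.9 -0.5 10.7] Fax 11.2 Max 0.03 w 0.0180 q [-0.21  0.25  0.02 -0.49 -1.09  1.53]
```

```bash
python3 -m jog '[[-0.2,0.4,-2,-0.02,-0.015,0.046],[-0.2,0.3,-2,-0.016,-0.013,0.038]]'
python3 go.py w 4.4 -0.84
```

```text
t: 13.4
eef_pos: [0.6667, -0.1559, 0.263]
ee_rot: [-2.881, 0.462, -1.836]
force: [-3.1, -0.6, 10.2]
width: 0.0177
t 13.40 shift mm [-5.5 -3.4  7.3] rot [ 0.0026  0.0063 -0.0041] | along -5.1 lat(bar,x) -2.1 -1.0 F [-3.1 -0.6 10.2] Fax 10.2 Max -1.05 w 0.0177 q [-0.21  0.25  0.02 -0.49 -1.09  1.63]
```

The moment of −1.05 N m is the stop at turn 0, so the probe is unlocked. I'll lead it out slowly.

```bash
python3 -m jog '[[-0.5,-0.5,1.2,0,0,-0.004],[-1,-1,2.4,0,0,0],[-1,-1,2.4,0,0,0]]'
python3 go.py w 42.4 -0.84
```

```text
t: 13.7
eef_pos: [0.6626, -0.1601, 0.2734]
ee_rot: [-2.878, 0.462, -1.84]
force: [-4.6, -0.3, 8.0]
width: 0.0177
t 13.70 shift mm [-15.  -12.5  29.9] rot [0.004  0.0082 0.0013] | along 6.8 lat(bar,x) -2.3 -1.0 F [-4.6 -0.3  8. ] Fax 8.7 Max -0.84 w 0.0177 q [-0.22  0.24  0.03 -0.49 -1.1   1.63]
```

```bash
python3 -m jog '[[-1.2,-1,2.6,0.004,0.004,-0.01],[-1.2,-1,2.6,0,0,0],[-1.2,-1,2.6,0,0,0],[-1.2,-1,2.6,0,0,0]]'
python3 go.py w 42.4 -0.84
```

```text
t: 14.1
eef_pos: [0.6559, -0.1668, 0.2899]
ee_rot: [-2.88, 0.463, -1.853]
force: [-3.6, -2.7, 6.3]
width: 0.0176
t 14.10 shift mm [-8.3 -5.8 13.4] rot [0.0025 0.0073 0.0137] | along 25.8 lat(bar,x) -2.3 -1.0 F [-3.6 -2.7  6.3] Fax 7.7 Max -0.29 w 0.0176 q [-0.23  0.22  0.04 -0.48 -1.13  1.61]
```

```bash
python3 -m jog '[[-1.2,-1,2.6,0,0,0],[-1.2,-1,2.6,0,0,0],[-1.1,-1,2.4,0,0,0]]'
python3 go.py w 42.4 -0.84
```

```text
t: 14.4
eef_pos: [0.6511, -0.1716, 0.3014]
ee_rot: [-2.877, 0.462, -1.853]
force: [-2.5, -1.2, 6.0]
width: 0.0177
t 14.40 shift mm [-3.5 -1.   1.8] rot [0.0044 0.0096 0.0148] | along 39.2 lat(bar,x) -2.4 -0.9 F [-2.5 -1.2  6. ] Fax 6.6 Max -0.28 w 0.0177 q [-0.24  0.21  0.05 -0.48 -1.15  1.61]
```

```bash
python3 -m jog '[[-0.6,-0.6,1.4,0,0,0],[-0.5,-0.5,1.2,0,0,0]]'
python3 go.py w 42.4 -0.84
```

```text
t: 14.6
eef_pos: [0.65, -0.1725, 0.3039]
ee_rot: [-2.877, 0.463, -1.854]
force: [15.2, 2.3, -15.7]
width: 0.0174
t 14.60 shift mm [-2.4 -0.1 -0.6] rot [0.003  0.0099 0.0163] | along 42.0 lat(bar,x) -2.3 -1.0 F [ 15.2   2.3 -15.7] Fax -19.9 Max -0.13 w 0.0174 q [-0.24  0.2   0.05 -0.48 -1.15  1.61]
```

The outer stop is reached: 48 mm of travel, with the axial force reversing to −20 N. Now release gently and retreat.

```bash
python3 -m jog '[[0,0,0,0,0,0],[0,0,0,0,0,0]]' - 10
python3 go.py w 42.4 -0.84; python3 -m jog '[[0,0,0,0,0,0],[0,0,0,0,0,0],[0,0,0,0,0,0],[0,0,0,0,0,0]]' 0.6
python3 -m jog '[[-4,-4,10,0,0,0],[-8,-8,19,0,0,0],[-12,-12,30,0,0,0],[-8,-8,20,0,0,0],[-4,-4,10,0,0,0],[0,0,0,0,0,0],[0,0,0,0,0,0]]' 
python3 go.py w 120 -0.84; python3 wr.py w w5 38 -0.84
python3 - <<'E'
from h import *
fs=[]
for n,(x,y,w,h) in (("scene",(170,155,100,110)),("top",(205,110,140,110))):
    f=eyes.grab_frame(n);cv2.imwrite(f'pics/{n}9.png',f);f0=cv2.imread(f'pics/{n}0.png')
    g=np.vstack([f0[y:y+h,x:x+w],f[y:y+h,x:x+w]]);fs.append(cv2.resize(g,None,fx=2.7,fy=2.7,interpolation=3))
g=np.hstack(fs);g=(255*(g/255.)**.5).astype(np.uint8);cv2.imwrite('pics/fin.png',g);print(g.shape)
E
```

```text
t: 14.8
eef_pos: [0.6501, -0.1725, 0.3039]
ee_rot: [-2.877, 0.463, -1.854]
force: [0.6, -0.1, 1.3]
width: 0.018
t 14.80 shift mm [-2.5 -0.1 -0.6] rot [0.0029 0.0101 0.0165] | along 42.0 lat(bar,x) -2.4 -0.9 F [ 0.6 -0.1  1.3] Fax 1.0 Max -0.00 w 0.0180 q [-0.24  0.2   0.05 -0.48 -1.15  1.61]
t: 15.2
eef_pos: [0.6495, -0.1726, 0.3032]
ee_rot: [-2.878, 0.463, -1.855]
force: [0.7, -1.2, 0.2]
width: 0.0443
t: 15.9
eef_pos: [0.6102, -0.2105, 0.3972]
ee_rot: [-2.879, 0.461, -1.855]
force: [0.0, 0.5, -0.7]
width: 0.0528
t 15.90 shift mm [  9.6  10.9 -26.8] rot [0.0041 0.0076 0.0163] | along 150.4 lat(bar,x) -1.3 -0.3 F [ 0.   0.5 -0.7] Fax -0.8 Max -0.01 w 0.0528 q [-0.32  0.15  0.18 -0.47 -1.36  1.59]
stub [404. 324.]
l1 [420. 375.]
l2 [388. 375.]
r1 [420. 250.]
r2 [386. 251.]
(594, 648, 3)
```

View pics/w5.png

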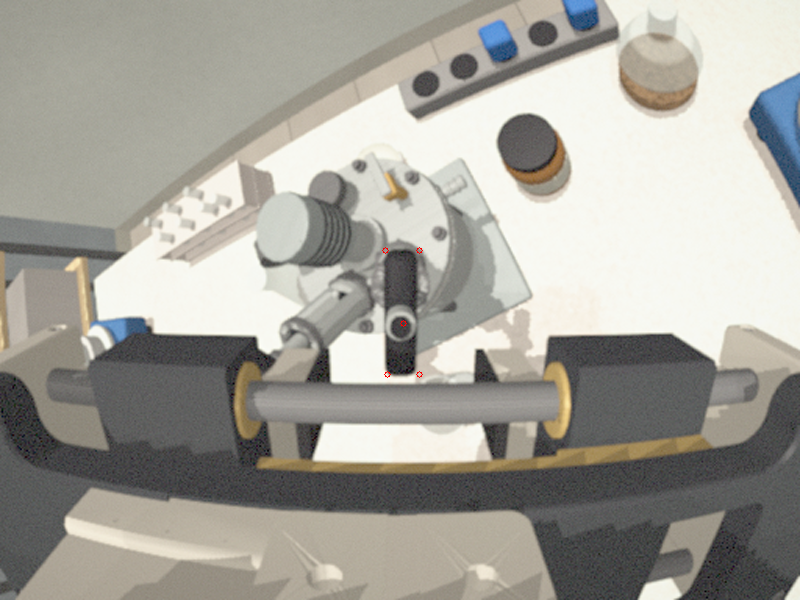

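View pics/fin.png

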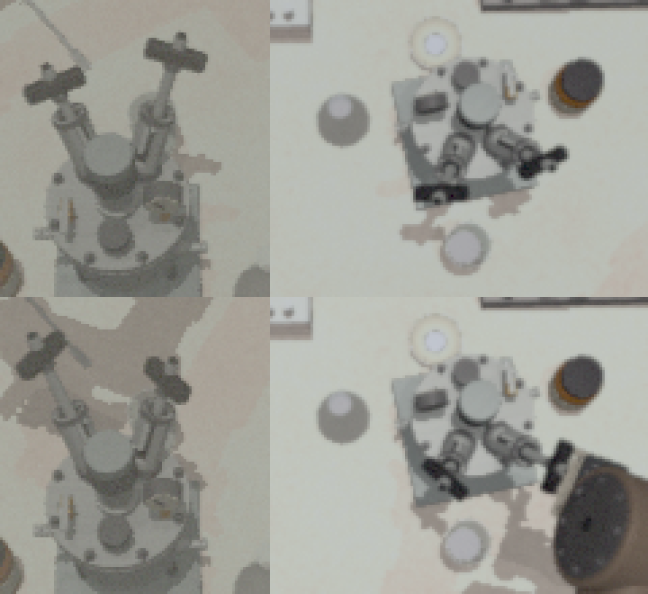

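In the wrist view the working bar spans (401,250) to (401,375) on its all-out marks, with the stub at (401,324). In the before/after pair the standby handle is in and turned, the working handle is out, and the glassware is where it was.

```bash
python3 -c "
from station import workorder;print(workorder.job_done())"
```

```text
the job is handed in; nothing more can be done
None
```

The changeover is done and handed in, about 16 s into the 61 s allowed.

- **Standby probe:** I gripped its handle, pushed it in about 48 mm and turned it 0.9 rad clockwise. I then let it rise into the notch, where it stopped firmly at about 38 mm (axial force went from +10 to −30 N). A wrist picture after release showed it still in and turned.
- **Working probe:** after that I pressed it from 38 to about 47.6 mm and turned it back 0.84 rad to its stop. I led it out by hand over 48 mm to the outer stop, at roughly 0.05 m/s on average. At the stop the axial force reversed to −20 N, and the force was near zero on release.
- **Last checks:** the wrist picture shows the working handle on its all-out marks. Before/after scene and top crops show the standby handle in and turned, and the beaker, flask and jar unmoved. The reagent bottle, cylinder and wash bottle lay outside those crops, so I did not compare them. The gripper is about 11 cm clear, with no force on it.
- **Disagreements:**
  - The fixed cameras and the wrist camera differed by about 6 mm along the standby axis. I took a grip height between the two and measured all depths by travel from the grip.
  - The working probe's first turn estimate was about 0.085 rad too high. I corrected it from the wrist view before gripping.

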